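Dispense chocolate balls into the mug with the rocking lever

TASK

A mug stands under one of the two spouts of the chocolate-ball dispenser: with shut or open fingers, press down the black paddle of that lane's rocking lever and keep it down until both chocolate balls have rolled out into the mug, then let the lever come back up by itself and move clear. Only press: do not pick up, touch or push the balls or the mug, leave the other lane shut with its balls in it, and leave everything else on the counter where it stands.

Things in the scene. Friction and masses are not known exactly. Their poses are not given: they have to be found in the camera images.
- dispenser: fixed dispenser for chocolate balls: a white block (100 x 150 mm) on a steel foot under two open lanes that slope down along its +x (away from the robot), 55 mm to each side of its middle (left = its +y), each ending in a clear spout. Origin: on the counter, under the middle. About 460 mm wide over both levers; highest parts (paddles) 180 mm. Place and yaw (within 0.3 rad) vary
- mug: white ceramic mug with a handle, 80 mm across, 60 mm high, loose on the counter right under one of the two spouts (either one). Origin: centre of its underside, its z axis up
- spout_left (a point): centre of the lower mouth of the left spout, 78 mm over the counter; the spout is 34 x 34 mm inside
- paddle_left (a point): centre of the top face of the black paddle (44 x 46 mm) at the outer (+y) end of the left lane's rocking lever; moves with it. At rest 169 mm over the counter, tilted 0.25 rad, outer edge up; fully down 126 mm, tilted 0.25 rad the other way. The lever's pivot is 140 mm over the counter, about 83 mm from here towards the dispenser's middle
- lever_left (a joint): angle of the left rocking lever, rad: 0 at rest (spring-held, gate shut), 0.5 fully pressed (stop, gate fully up). Its inner end carries the gate, a steel tongue in the left lane, which lets a ball under it from about 0.34. A steady push of about 1 to 5 N down on the paddle moves it; let go, it springs back
- ball_left_1_center (a point): centre of the front dark brown chocolate ball (28 mm diameter) of the left lane, at the start resting behind that lane's gate; with the gate up it rolls down and drops through the left spout in about a second
- ball_left_2_center (a point): centre of the rear dark brown chocolate ball (28 mm diameter) of the left lane, at the start resting behind that lane's gate; with the gate up it rolls down and drops through the left spout in about a second
- spout_right (a point): centre of the lower mouth of the right spout, 78 mm over the counter; the spout is 34 x 34 mm inside
- paddle_right (a point): centre of the top face of the black paddle (44 x 46 mm) at the outer (-y) end of the right lane's rocking lever; moves with it. At rest 169 mm over the counter, tilted 0.25 rad, outer edge up; fully down 126 mm, tilted 0.25 rad the other way. The lever's pivot is 140 mm over the counter, about 83 mm from here towards the dispenser's middle
- lever_right (a joint): angle of the right rocking lever, rad: 0 at rest (spring-held, gate shut), 0.5 fully pressed (stop, gate fully up). Its inner end carries the gate, a steel tongue in the right lane, which lets a ball under it from about 0.34. A steady push of about 1 to 5 N down on the paddle moves it; let go, it springs back
- ball_right_1_center (a point): centre of the front dark brown chocolate ball (28 mm diameter) of the right lane, at the start resting behind that lane's gate; with the gate up it rolls down and drops through the right spout in about a second
- ball_right_2_center (a point): centre of the rear dark brown chocolate ball (28 mm diameter) of the right lane, at the start resting behind that lane's gate; with the gate up it rolls down and drops through the right spout in about a second
- tin: closed flat aluminium tin, 66 mm across, 30 mm high, standing under the other spout. Bystander; origin at the centre of its underside
- tamper: steel coffee tamper, 58 mm across, 82 mm high, near the left lever. Bystander; origin at the centre of its underside
- milk_jug: steel milk jug with a handle, 72 mm across, 95 mm high, near the right lever. Bystander; origin at the centre of its underside
- spoon: steel spoon, 140 mm long, lying beyond the spouts. Bystander; origin at its middle, underside
- sugar_jar: glass sugar jar with steel cap, 76 mm across, 110 mm high. Bystander; origin at the centre of its underside
- tumbler: glass tumbler, 68 mm across, 90 mm high. Bystander; origin at the centre of its underside
- espresso_cup: small white cup without a handle, 62 mm across, 52 mm high. Bystander; origin at the centre of its underside

How it is judged:
By the outcome, as a careful person would: the job done as asked, in the order asked, and still so for the second after the job is handed in, with the robot touching nothing.
It also fails if it takes over 35 s, if anything falls off the work surface, if the arm or the gripper's body presses on something with over 40 N, if the wrist force passes 120 N, or if a joint passes its speed limit or range.

ROBOT

A 6-joint arm with a two-finger parallel gripper is mounted at the origin on the work surface. World frame = base frame: x ahead of the robot, y to its left, z up, the work surface at z = 0. Lengths are in mm, angles in rad, forces in N, time in s.
With the tool pointing down it reaches from about 350 to 975 mm from the base axis. Payload 7.1 kg.
Tool frame: the origin (TCP) lies at the very end of the fingers, on their centre line; the grasp point (between the pads) lies tcp_to_grasp behind it (tcp_to_grasp is the distance from the TCP to the grasp point, in mm); z points along the fingers, x is the direction in which the jaws open and shut, and the axes are right-handed (so a half turn about z gives the same grasp; the last joint's range is limited). The gripper opens to 88 mm and grips with 3 to 60 N. Pads are 20 mm wide; open, the fingers measure 115 mm over their backs; the gripper's body (75 mm by 178 mm) begins 61 mm behind the grasp point.
Start: joints at [-1.235, 0.423, 1.63, -0, 1.089, -0.019], TCP at [217.143, -586.049, 222.675] pointing down, gripper open.
Joint ranges: [-3, 3], [-0.9, 2.11], [0.09, 2.58], [-1.31, 4.45], [0.11, 2.69], [-2.54, 2.54]. Speed limits (rad/s): [2.39, 2.39, 3.01, 3.14, 3.14, 3.14].

INTERFACE

Orientations are given as a rotation vector (axis times angle).
In Python, from workcell import get_obs, get_image, close_job, recognise, mark_of, tcp_to_grasp gives the robot as it stands. The module is installed in compiled form; this text tells all that it offers.
- The arm moves only by the tool move_arm, never from a script. Its argument "motion" is a list of rows, each a list of 7 numbers: the shift along the world's x, y, z in mm, then the turn, a rotation vector about the world's x, y, z in rad, then the finger opening in mm, from 0 to 87.8. A call has 1 to 5 rows; each row is the pose to reach, as a shift and turn from the pose commanded when the call began; what a row does not reach only later rows make up. A row lasts 1/12 s, in which the tool goes at most 41.7 mm and 7.16 degrees, less where a joint would pass 70% of its speed; a pose out of reach is approached as far as the arm can. A call with a gripper value outside its range is refused whole. The fingers move at their own pace and stop on an object; the grip force is fixed at half the most. Time passes only in rows, so rows that repeat a pose let the fingers close. It gives the time, the measured TCP pose, the force and the opening at its end, in the units of the state.
- get_obs(): the state, without advancing time (a new reading comes with each control period).
- get_image(name): name is "scene" or "top" or "wrist"; returns a dict with "color" (480x640x3 uint8, red, green, blue), "mtx" (3x3 intrinsics, pixels), "camera_from_world" (4x4, takes a point from world to camera coordinates). Camera axes: x right, y up, looking along -z (the intrinsics and any distortion apply to the point x, -y, -z); pixel columns grow to the right and rows downward; lengths in mm; the calibration is good to about 2 mm. The wrist camera is an equidistant fisheye: a pixel r from the principal point sees the ray r / f radians off the axis. A picture is of the moment at which its call begins. There is no depth.
- close_job(): hands the job in, once; it reports no verdict.
Trained networks look in a picture, given as the dict that the camera call returned (one of the last four; its "shot" number tells which), for a name from the list of things; names that differ only in an ending like _2 or _b are one class to them, and where a whole thing is asked for, a point or a joint stands for the part that bears it (a point fixed in the world has none). Each returns a list of dicts, best first, with "p" (0 to 1); they miss things now and then, are a little off and sometimes report something else, mostly with a low value. They report only what shows in the picture. A call takes as long as a camera call.
- recognise(picture, label): "bbox" ([centre column, centre row, width, height] in pixels, round what is visible of it).
- mark_of(picture, label): "location" ([row, column] in pixels: a listed point, or the origin of a listed thing).
The state is a dict: "t": time; "qpos": joint angles; "qvel": joint speeds; "joint_torque": joint torques, N m; "ee_pos": TCP position; "orientation": TCP orientation; "ft_force": force on the tool from outside, world axes, zero at the start; "moment": the same for the moment, N m; "width": finger opening in mm.
Only numpy, scipy, OpenCV 4.12 (cv2) and the standard library are available. Lean on these libraries where they do the work, as an engineer would, in place of code of your own. Each camera call takes 0.05 s, during which the arm holds its last target. There are 200 camera calls.

## Working session

There is one attempt and no reset: what is moved stays moved. The work goes in short steps, Python scripts to look and compute and a tool call to move; the robot and the scene stay as the last step left them, time stands still between calls to the robot, and variables do not carry over. Pictures are saved under pics/ and viewed, about 8 in all and at most 12, crops included, and the job is handed in when it is done.

Besides the shell and the picture viewer there is one more tool, called after "Call:" as name(argument=value, ...) on one line, values as JSON. move_arm: Moves the arm, as the interface text tells. Its arguments: {"type":"object","properties":{"motion":{"type":"array"}},"required":["motion"]}

```bash
mkdir -p pics; cat > h.py <<'E'
import numpy as np, cv2
from workcell import *
def ray(im,rc):
    K=im["mtx"];T=im["camera_from_world"];R=T[:3,:3];t=T[:3,3]
    d=np.array([(rc[1]-K[0,2])/K[0,0],-(rc[0]-K[1,2])/K[1,1],-1.])
    return -R.T@t,R.T@d
def atz(im,rc,z):
    c,d=ray(im,rc); return c+d*(z-c[2])/d[2]
def proj(im,p):
    q=im["camera_from_world"]@np.r_[p,1]; K=im["mtx"]
    return [K[1,2]+K[1,1]*(-q[1])/(-q[2]),K[0,2]+K[0,0]*q[0]/(-q[2])]
Z=dict(dispenser=0,mug=0,spout_left=78,spout_right=78,paddle_left=169,paddle_right=169,tin=0,tamper=0,milk_jug=0,sugar_jar=0,tumbler=0,espresso_cup=0,spoon=0)
E
python3 - <<'E'
from h import *
for n in ("scene","top"):
    im=get_image(n); cv2.imwrite(f"pics/{n}0.png",im["color"][:,:,::-1])
    for k,z in Z.items():
        print(n,k,[(np.round(atz(im,m["location"],z)[:2]).tolist(),np.round(m["location"]).tolist(),round(m["p"],2)) for m in mark_of(im,k)[:2]])
o=get_obs();print(o["t"],o["orientation"],o["ft_force"],o["width"],tcp_to_grasp)
E
```

```text
scene dispenser [([524.0, 67.0], [250.0, 356.0], 0.74), ([480.0, -241.0], [189.0, 283.0], 0.66)]
scene mug [([587.0, 127.0], [276.0, 360.0], 0.56)]
scene spout_left [([585.0, 134.0], [263.0, 363.0], 0.67)]
scene spout_right [([598.0, 23.0], [244.0, 327.0], 0.72), ([700.0, -46.0], [257.0, 284.0], 0.38)]
scene paddle_left [([503.0, 132.0], [223.0, 383.0], 0.68), ([498.0, 266.0], [248.0, 428.0], 0.64)]
scene paddle_right [([565.0, -136.0], [188.0, 288.0], 0.94), ([687.0, 89.0], [262.0, 326.0], 0.6)]
scene tin [([605.0, 28.0], [262.0, 327.0], 0.62)]
scene tamper [([607.0, 259.0], [308.0, 395.0], 0.91), ([523.0, 68.0], [250.0, 356.0], 0.38)]
scene milk_jug [([666.0, -79.0], [257.0, 284.0], 0.68)]
scene sugar_jar [([483.0, 452.0], [315.0, 482.0], 0.89), ([552.0, -12.0], [242.0, 328.0], 0.24)]
scene tumbler [([570.0, -430.0], [178.0, 219.0], 0.58)]
scene espresso_cup [([665.0, 366.0], [347.0, 417.0], 0.79), ([683.0, 96.0], [294.0, 329.0], 0.32)]
scene spoon [([687.0, 99.0], [296.0, 329.0], 0.56)]
top dispenser [([523.0, 71.0], [269.0, 297.0], 0.79), ([591.0, 136.0], [241.0, 270.0], 0.53)]
t
[... 269 characters left out ...]
ight [([579.0, -138.0], [236.0, 392.0], 0.92)]
top tin [([594.0, 24.0], [239.0, 317.0], 0.89)]
top tamper [([595.0, 138.0], [239.0, 270.0], 0.63), ([606.0, 261.0], [235.0, 219.0], 0.55)]
top milk_jug [([668.0, -79.0], [209.0, 359.0], 0.84), ([532.0, 12.0], [265.0, 322.0], 0.2)]
top sugar_jar [([495.0, 451.0], [281.0, 138.0], 0.9)]
top tumbler [([579.0, -440.0], [244.0, 509.0], 0.95), ([496.0, 450.0], [281.0, 139.0], 0.58)]
top espresso_cup [([677.0, 372.0], [206.0, 173.0], 0.83)]
top spoon [([692.0, 89.0], [199.0, 290.0], 0.59), ([610.0, 260.0], [233.0, 219.0], 0.58)]
1.4 [-2.57856305e+00  1.79456838e+00  6.47964099e-05] [0.46923024 0.16959777 0.425906  ] 87.92375461439406 18.700000000000003
```

View pics/scene0.png

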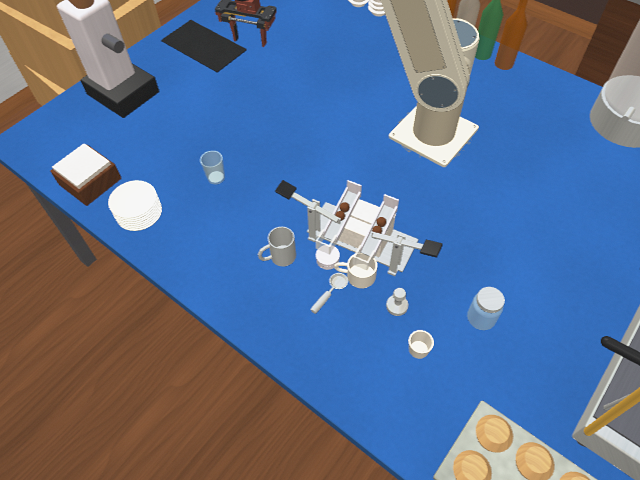

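View pics/top0.png

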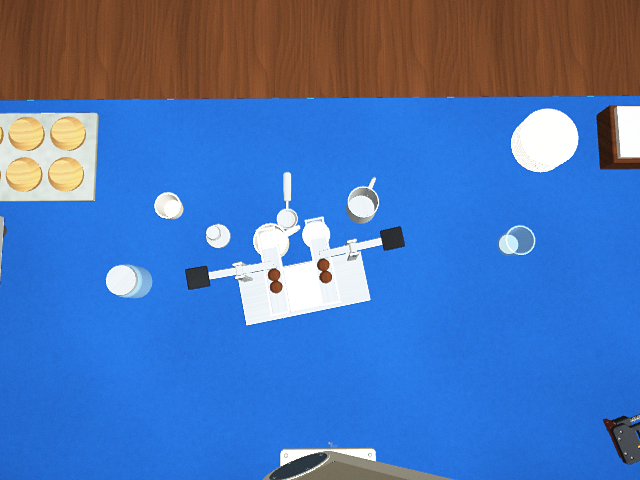

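The mug (587,127) is under the left spout: the two cameras agree, and the top picture shows it at col 272, row 242. The tin is under the right spout. The left paddle is at about (496,271), top picture col 197, row 278. I'll move there with shut fingers, above everything.

Call:
move_arm(motion=[[25,34,5,0,0,0,0],[50,68,10,0,0,0,0],[75,102,15,0,0,0,0],[100,136,20,0,0,0,0],[120,170,20,0,0,0,0]])

```text
t: 1.82
ee_pos: [338.0, -416.1, 243.7]
orientation: [2.578, -1.795, 0.003]
ft_force: [1.6, -0.2, 0.1]
width: 58.1
```

Call:
move_arm(motion=[[18,36,0,0,0,0,0],[36,72,0,0,0,0,0],[54,108,0,0,0,0,0],[72,144,0,0,0,0,0],[90,180,0,0,0,0,0]])

```text
t: 2.23
ee_pos: [427.1, -235.2, 243.0]
orientation: [-2.578, 1.795, -0.001]
ft_force: [1.0, -0.6, 0.9]
width: 24.7
```

Call:
move_arm(motion=[[10,40,0,0,0,0,0],[20,80,0,0,0,0,0],[30,120,0,0,0,0,0],[40,160,0,0,0,0,0],[50,200,0,0,0,0,0]])

```text
t: 2.65
ee_pos: [476.8, -34.9, 243.0]
orientation: [-2.578, 1.794, -0.001]
ft_force: [1.8, -0.6, -0.4]
width: 0.2
```

Call:
move_arm(motion=[[4,40,0,0,0,0,0],[8,80,0,0,0,0,0],[12,120,0,0,0,0,0],[16,160,0,0,0,0,0],[18,200,0,0,0,0,0]])

```text
t: 3.07
ee_pos: [494.7, 165.2, 242.9]
orientation: [-2.578, 1.794, -0.001]
ft_force: [-0.0, -1.0, 0.4]
width: 0.6
```

Call:
move_arm(motion=[[1,40,0,0,0,0,0],[2,80,0,0,0,0,0],[2,105,0,0,0,0,0],[2,105,-20,0,0,0,0],[2,105,-40,0,0,0,0]])

```text
t: 3.48
ee_pos: [497.3, 270.5, 203.3]
orientation: [-2.579, 1.789, -0.002]
ft_force: [0.7, -0.4, -0.0]
width: 0.2
```

```bash
python3 - <<'E'
from h import *
o=get_obs();print(o["t"],o["ee_pos"],o["ft_force"],o["qpos"])
for n in ("scene","top","wrist"):
    im=get_image(n)
    m=mark_of(im,"paddle_left")[:2]
    if n!="wrist":
        print(n,[(np.round(atz(im,q["location"],169)[:2]).tolist(),q["p"],q["location"]) for q in m],proj(im,o["ee_pos"]),proj(im,[496,271,169]))
    else: print(m)
    c=im["color"][:,:,::-1]
    if n!="wrist":
        r,k=map(int,proj(im,[496,271,169])); c=cv2.resize(c[r-60:r+60,k-80:k+80],(640,480))
    cv2.imwrite(f"pics/{n}1.png",c)
a=[cv2.resize(cv2.imread(f"pics/{n}1.png"),(400,300)) for n in ("scene","top","wrist")]
cv2.imwrite("pics/m1.png",np.vstack([np.hstack(a[:2]),np.hstack([a[2],a[2]*0])]))
E
```

```text
3.4833 [497.30363094 270.46372596 203.25498843] [ 0.65405957 -0.42880981 -0.03570924] [4.77062594e-01 3.59627149e-01 1.78025646e+00 6.92291268e-05
 9.98207902e-01 1.69002515e+00]
scene [([489.0, 265.0], 0.91, [245.7, 430.0]), ([576.0, -141.0], 0.68, [189.6, 284.2])] [np.float64(241.4449596368242), np.float64(431.9903619275778)] [np.float64(248.68250288738443), np.float64(430.4200766326375)]
top [([493.0, 274.0], 0.85, [278.0, 196.2])] [np.float64(274.9169600825122), np.float64(194.25025837073565)] [np.float64(276.5141410762899), np.float64(197.74629032942957)]
[{'location': [271.5, 311.8], 'p': 0.65}]
```

View pics/m1.png

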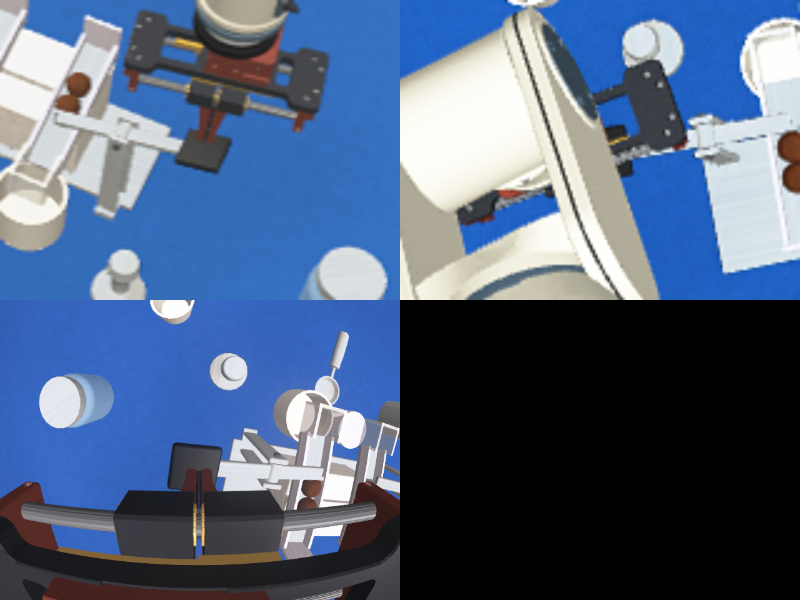

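Fingers (mosaic lower left, tip about col 200, row 485) stand over the paddle (centre about col 196, row 466). I'll check the offset with the fisheye model.

```bash
python3 - <<'E'
from h import *
im=get_image("wrist");K=im["mtx"];T=im["camera_from_world"]
for m in mark_of(im,"paddle_left"):
    r,c=m["location"];v=np.array([(c-K[0,2])/K[0,0],(r-K[1,2])/K[1,1]]);th=np.linalg.norm(v)
    d=T[:3,:3].T@np.r_[np.sin(th)*v[0]/th,-np.sin(th)*v[1]/th,-np.cos(th)];o=-T[:3,:3].T@T[:3,3]
    print(m["p"],o+d*(169-o[2])/d[2])
E
```

```text
0.68 [579.29225324 181.65874049 169.        ]
0.6 [495.06701503 268.60712688 169.        ]
```

Call:
move_arm(motion=[[-2,1,-15,0,0,0,0],[-2,1,-30,0,0,0,0],[-2,1,-40,0,0,0,0],[-2,1,-50,0,0,0,0],[-2,1,-58,0,0,0,0]])

```text
t: 4.3
ee_pos: [495.2, 269.5, 144.7]
orientation: [-2.577, 1.794, -0.0]
ft_force: [-0.4, 2.6, 4.4]
width: 0.5
```

Call:
move_arm(motion=[[0,0,-5,0,0,0,0],[0,0,-9,0,0,0,0],[0,0,-12,0,0,0,0],[0,0,-13,0,0,0,0],[0,0,-13,0,0,0,0]])

```text
t: 4.72
ee_pos: [495.1, 269.1, 131.9]
orientation: [-2.578, 1.794, -0.001]
ft_force: [1.4, 1.5, 4.2]
width: 0.9
```

```bash
cat > look.py <<'E'
from h import *
import sys
o=get_obs();print(o["t"],o["ee_pos"],o["ft_force"])
a=[]
for n,w in (("scene",[540,130,90]),("top",[540,100,90])):
    im=get_image(n); r,k=map(int,proj(im,w)); a.append(cv2.resize(im["color"][r-60:r+60,k-60:k+60,::-1],(400,400),interpolation=cv2.INTER_CUBIC))
    for l in ("ball_left_1_center","mug","tin"): print(n,l,[(np.round(np.array(m["location"])).tolist(),np.round(atz(im,m["location"],0 if l!="ball_left_1_center" else 20)[:2]).tolist(),round(m["p"],2)) for m in mark_of(im,l)[:5]])
cv2.imwrite(sys.argv[1],np.hstack(a))
E
python3 look.py pics/l1.png
```

```text
4.7167 [495.06260832 269.09146034 131.85503329] [1.36362625 1.52003185 4.23929966]
scene ball_left_1_center [([266.0, 359.0], [570.0, 113.0], 0.42)]
scene mug [([276.0, 359.0], [587.0, 126.0], 0.95)]
scene tin [([263.0, 323.0], [613.0, 20.0], 0.92), ([216.0, 338.0], [458.0, -46.0], 0.53), ([308.0, 398.0], [603.0, 264.0], 0.48)]
top ball_left_1_center [([238.0, 268.0], [595.0, 141.0], 0.58)]
top mug [([240.0, 273.0], [592.0, 129.0], 0.74), ([244.0, 508.0], [578.0, -437.0], 0.56)]
top tin [([234.0, 319.0], [607.0, 19.0], 0.87)]
```

View pics/l1.png

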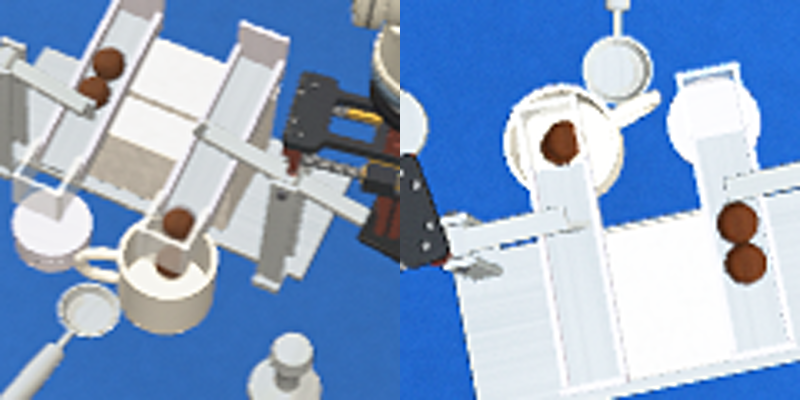

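The left gate is open and both balls are past it, dropping into the mug (left half col 180, rows 220-260). The right lane still holds its two balls. I'll hold for over a second, then look again.

Call:
move_arm(motion=[[0,0,0,0,0,0,0],[0,0,0,0,0,0,0],[0,0,0,0,0,0,0],[0,0,0,0,0,0,0],[0,0,0,0,0,0,0]])

```text
t: 5.53
ee_pos: [494.7, 269.1, 131.7]
orientation: [-2.578, 1.794, -0.0]
ft_force: [2.4, 1.9, 3.9]
width: 0.7
```

Call:
move_arm(motion=[[0,0,0,0,0,0,0],[0,0,0,0,0,0,0],[0,0,0,0,0,0,0],[0,0,0,0,0,0,0],[0,0,0,0,0,0,0]])

```text
t: 5.95
ee_pos: [494.6, 269.1, 131.7]
orientation: [-2.579, 1.795, -0.0]
ft_force: [2.4, 1.9, 3.3]
width: 0.3
```

Call:
move_arm(motion=[[0,0,0,0,0,0,0],[0,0,0,0,0,0,0],[0,0,0,0,0,0,0],[0,0,0,0,0,0,0],[0,0,0,0,0,0,0]])

```text
t: 6.37
ee_pos: [494.6, 269.0, 131.7]
orientation: [-2.579, 1.795, -0.0]
ft_force: [3.0, 1.2, 2.9]
width: 0.7
```

```bash
python3 look.py pics/l2.png
```

```text
6.3667 [494.62856828 269.04718896 131.68009326] [3.01615299 1.16527377 2.85516108]
scene ball_left_1_center [([274.0, 361.0], [587.0, 131.0], 0.44)]
scene mug [([275.0, 358.0], [587.0, 122.0], 0.98)]
scene tin [([262.0, 327.0], [607.0, 27.0], 0.66)]
top ball_left_1_center [([243.0, 266.0], [583.0, 144.0], 0.68), ([267.0, 323.0], [524.0, 9.0], 0.49)]
top mug [([244.0, 270.0], [584.0, 136.0], 0.68)]
top tin [([237.0, 315.0], [600.0, 29.0], 0.55)]
```

View pics/l2.png

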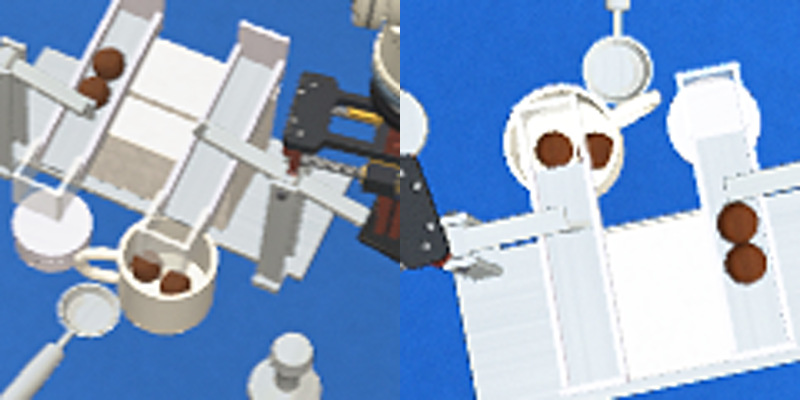

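Both balls lie side by side in the mug (left half, about (147,268) and (175,282)). I'll raise slowly so the lever follows, then move clear.

Call:
move_arm(motion=[[0,0,9,0,0,0,0],[0,0,18,0,0,0,0],[0,0,27,0,0,0,0],[0,0,36,0,0,0,0],[0,0,45,0,0,0,0]])

```text
t: 7.18
ee_pos: [494.0, 268.7, 177.5]
orientation: [2.578, -1.794, -0.001]
ft_force: [0.6, -0.0, -0.1]
width: 0.2
```

Call:
move_arm(motion=[[0,0,20,0,0,0,0],[0,0,45,0,0,0,0],[0,0,75,0,0,0,0],[-10,30,90,0,0,0,0],[-20,60,90,0,0,0,0]])

```text
t: 7.6
ee_pos: [476.3, 329.8, 271.5]
orientation: [-2.571, 1.795, -0.004]
ft_force: [0.5, 0.7, 0.6]
width: 0.4
```

Call:
move_arm(motion=[[-5,20,0,0,0,0,0],[-10,40,0,0,0,0,0],[-10,40,0,0,0,0,0],[-10,40,0,0,0,0,0],[-10,40,0,0,0,0,0]])

```text
t: 8.02
ee_pos: [464.3, 368.4, 266.7]
orientation: [2.578, -1.794, -0.0]
ft_force: [0.5, 0.4, -0.2]
width: 0.5
```

```bash
sed -i 's/r-60:r+60,k-60:k+60/r-75:r+75,k-100:k+100/;s/(400,400)/(400,300)/' look.py; python3 look.py pics/l3.png
```

```text
8.0167 [464.30815959 368.39323923 266.66445387] [ 0.45853881  0.3728118  -0.1560241 ]
scene ball_left_1_center [([272.0, 365.0], [577.0, 137.0], 0.63), ([349.0, 420.0], [674.0, 375.0], 0.47)]
scene mug [([274.0, 359.0], [584.0, 121.0], 0.55), ([244.0, 430.0], [375.0, 224.0], 0.22)]
scene tin [([260.0, 326.0], [603.0, 21.0], 0.55), ([309.0, 398.0], [604.0, 267.0], 0.37)]
top ball_left_1_center [([245.0, 266.0], [579.0, 145.0], 0.62)]
top mug [([240.0, 271.0], [592.0, 135.0], 0.68), ([244.0, 275.0], [584.0, 125.0], 0.57), ([239.0, 267.0], [594.0, 144.0], 0.36), ([205.0, 286.0], [678.0, 97.0], 0.3)]
top tin [([242.0, 267.0], [587.0, 145.0], 0.71), ([232.0, 317.0], [610.0, 22.0], 0.58)]
```

View pics/l3.png

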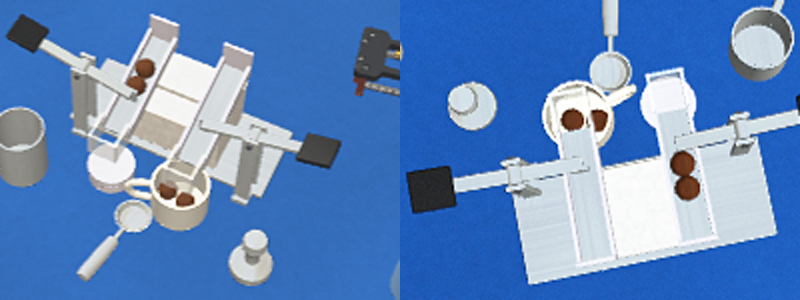

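The lever is back up (paddle at col 318, row 150, left half), both balls are in the mug, the right lane is untouched, and the arm is clear.

```bash
python3 -c "from workcell import *; print(close_job())"
```

```text
the job is handed in; nothing more can be done
None
```

The job is done and handed in at about 8 s of the 35 s allowed. The mug stood under the left spout, so I pressed the left paddle with shut fingers. I held it for about 2 s, until both balls lay in the mug, then rose slowly and moved clear.

- **Outcome:** the last pictures show both balls in the mug and the left lever back up. The right lane is shut with its two balls in it, and everything else in view stands where it was.
- **Forces:** the readings stayed at about 5 N while pressing, and near zero after I let go.
- **Disagreements:** the networks' positions varied by about 1–2 cm between pictures, for example for the mug. The pictures themselves showed no movement. There were also a few false hits, such as a second "tin" on the mug.
- **Not checked:** the sugar jar, tumbler and espresso cup were outside the last crops, but the arm never came near them at their height.

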